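# Uncap the fuel-gas outlet (left-hand thread) and park its cap

## Task

Take the blanking cap off the fuel-gas outlet: it is the hexagon with notched corners and an engraved arrow on top, which means a left-hand thread, so unscrew it clockwise (seen from above), a part turn at a time, and lift it off gently only once the thread has let go. Then set it, open end down and fully home, on the bare spigot of the same block so that its seat stays clean. Do not force the thread or the spigot, do not drop the cap, and leave the plain cap on the other block and the things standing around as they are.

Things in the scene. Friction and masses are not known exactly. Their poses are not given: they have to be found in the camera images.
- notched_cap: brass blanking cap of the fuel-gas outlet: hexagon 40 mm across flats, 46 mm across corners, 36 mm tall, about 0.16 kg, closed on top; a groove nicks its six corners at mid-height and a curved arrow is engraved on top. Origin on its axis at the underside, z up; its flats face its own +x and every 60 degrees on. A grip of 12 N on two flats at mid-height is enough; it turns with under 0.3 N m
- cap_lugs (a point): point on the notched cap's axis, 5 mm above its underside, where its three inner lugs are. They run in a coarse three-start left-hand thread: turned clockwise seen from above the cap rises 24 mm a turn. How tight it was left varies: it lets go after 125 to 215 degrees, then lifts straight off. 1 to 2 mm of play sideways and up and down. Narrowest opening inside: 22 mm
- fuel_block_outlet (a point): axis of the threaded brass outlet under the notched cap, at its shoulder, 66 mm above the bench; z up, y along the block away from the spigot. From here the outlet is 29 mm tall; it is 29 mm wide. The cap's underside starts 1 to 7 mm above this point and is at about 14 to 16 mm when the thread lets go. Turned the wrong way the cap jams on the shoulder
- fuel_block_poppet (a joint): upward travel (m) of the spring pin, 9 mm wide, in the middle of the outlet: 0 under a cap screwed right down, which it pushes up with about 6 N; 0.013 when free, with no force left, its end then 15 mm above the outlet's end
- fuel_block: fixed grey block with the fuel-gas outlet and, 90 mm from it, the spigot: 64 mm deep, 170 mm long, flat top 60 mm above the bench, on an 88 x 196 mm foot. Origin at the centre of its underside; x to the side with the copper pipe, y towards the outlet end. Its thread and spigot are spoiled if the cap is pressed, pulled or wedged on them with over 25 N
- fuel_block_spigot (a point): axis of the bare parking spigot of the fuel block, at its shoulder, 70 mm above the bench, on which the underside of a parked cap rests. The spigot is a smooth fixed steel post 19 mm in diameter with a rounded nose, 25 mm tall above this point
- plain_cap: the same cap without nicks or arrow (ordinary thread) on a second block of the same kind beside the first; origin on its axis at the underside. To be left as it is
- beaker_100: glass beaker, 57 mm wide, 72 mm tall; bystander; origin at the centre of its underside
- crucible_1: white crucible, 41 mm wide, 34 mm tall; bystander; origin at the centre of its underside
- wash_bottle: wash bottle with bent spout, 66 x 110 mm, 200 mm tall; bystander; origin at the centre of its underside
- petri_1: glass Petri dish, 66 mm wide, 17 mm tall; bystander; origin at the centre of its underside

How it is judged:
On the way, in this order (a step that is already met when the one before it is completed fails the run):
1. the notched cap has come up its thread, still on the outlet (z of notched_cap in the frame of fuel_block_outlet between 0.01 and 0.022 m and horizontal distance between notched_cap and fuel_block_outlet below 0.006 m), for 0.1 s.
2. the cap is lifted clear of the outlet (z of notched_cap in the frame of fuel_block_outlet above 0.035 m), for 0.1 s.
At the end, for the whole second after the job is handed in: the notched cap stands open end down on the spigot of its own block, fully home (axes within 5 mm, underside within 3 mm of the spigot's shoulder, tilt under 0.1 rad), at rest (horizontal distance between notched_cap and fuel_block_spigot below 0.005 m and z of notched_cap in the frame of fuel_block_spigot between -0.003 and 0.003 m and angle between notched_cap's own z axis and vertical below 0.1 rad and linear speed of notched_cap below 0.02 m/s); the robot touches nothing.
It fails at once if the notched cap is pressed, pulled or wedged on its block with more than 25 N (contact force between notched_cap and fuel_block above 25 N).
It fails at once if the notched cap falls towards the bench (height (world z) of notched_cap below 0.05 m).
It fails at once if the plain cap is turned or moved (distance of plain_cap from where it was at the start of the episode above 0.003 m).
It fails at once if a bystander is pushed away (distance of any of beaker_100, crucible_1, wash_bottle, petri_1 from where it was at the start of the episode above 0.015 m).
It also fails if it takes over 67 s, if anything falls off the work surface, if the arm or the gripper's body presses on something with over 40 N, if the wrist force passes 120 N, or if a joint passes its speed limit or range.

## Robot

A 6-joint arm with a two-finger parallel gripper is mounted at the origin on a cart in front of the work surface, level with it; the furniture and walls round the work are solid. World frame = base frame: x ahead of the robot, y to its left, z up, the work surface at z = 0. Lengths are in m, angles in rad, forces in N, time in s.
With the tool pointing down it reaches from about 0.225 to 0.875 m from the base axis. Payload 3.4 kg.
Tool frame: the origin (TCP) lies at the very end of the fingers, on their centre line; the grasp point (between the pads) lies behind it (manip.grasp_offset is the z of the grasp point in the tool frame, in m); z points along the fingers, y is the line along which they close (so a half turn about z gives the same grasp; the last joint's range is limited). The gripper opens to 85 mm and grips with 20 to 120 N. Pads are 22 mm wide; open, the fingers measure 114 mm over their backs; the gripper's body (76 mm by 85 mm) begins 54 mm behind the grasp point. The pads swing forward as they close: fully open they stand 13 mm farther back than shut.
Start: joints at [-1.458, 0.276, 1.505, -0, 1.361, -0.121], TCP at [0.133, -0.559, 0.195] pointing down, gripper open.
Joint ranges: [-2.89, 2.89], [-0.75, 2.08], [0.22, 2.7], [-1.18, 4.32], [0.11, 2.71], [-2.7, 2.7]. Speed limits (rad/s): [2.57, 2.57, 3.14, 3.14, 3.14, 3.14].

## Interface

Orientations are given as a unit quaternion [w, x, y, z].
In Python, from rig import manip gives the robot as it stands.
- The arm moves only by the shell command python3 -m pendant 'ROWS' [FORCE]. ROWS is JSON, a list of rows, each an object of numbers: "dx", "dy", "dz": the shift along the tool's x, y, z in m; "rx", "ry", "rz": the turn, a rotation vector about the tool's x, y, z in degrees; "hand": the finger opening in m, from 0 to 0.0854. In form: [{"dx": .., "dy": .., "dz": .., "rx": .., "ry": .., "rz": .., "hand": ..}, ...]. A call has 1 to 12 rows; each row shifts and turns the commanded pose from where the row before left it, along the tool's axes as they then stand; what a row does not reach is not made up. A row lasts 1/12 s, in which the tool goes at most 41.7 mm and 7.16 degrees, less where a joint would pass 70% of its speed; a pose out of reach is approached as far as the arm can. A call is refused whole if a number of a shift passes 0.0417 or a number of a turn 7.16, either way. A call with a gripper value outside its range is refused whole. The fingers move at their own pace and stop on an object; FORCE is the grip in N (left out, the last holds). Time passes only in rows, so rows that do not move let the fingers close. It gives the time, the measured TCP pose, the force, the opening and the grip force at its end, in the units of the state.
- manip.get_state(): the state, without advancing time (a new reading comes with each control period).
- manip.get_image(name): name is "side" or "top" or "wrist"; returns a dict with "frame" (400x640x3 uint8, red, green, blue), "fx", "fy", "cx", "cy" (pixels), "position" and "attitude" of the camera in the world; the wrist camera has in their place "mount" (4x4, takes a point from camera to tool coordinates, whose origin is the TCP and whose axes are the flange's). Camera axes: x right, y up, looking along -z (the intrinsics and any distortion apply to the point x, -y, -z); pixel columns grow to the right and rows downward; lengths in m; the calibration is good to about 2 mm. A picture is of the moment at which its call begins: read the wrist's pose just before it. There is no depth.
- manip.sign_off(): hands the job in; it is judged then, once.
The state is a dict: "clock": time; "qpos": joint angles; "qd": joint speeds; "effort": joint torques, N m; "position": TCP position; "ee_rot": TCP orientation; "contact_force": force on the tool from outside, world axes, zero at the start; "moment": the same for the moment, N m; "width": finger opening in m; "gripper_force": force on a finger pad.
Only numpy, scipy, OpenCV 4.12 (cv2) and the standard library are available. Lean on these libraries where they do the work, as an engineer would, in place of code of your own. Each camera call takes 0.05 s, during which the arm holds its last target. There are 200 camera calls.

## Working session

There is one attempt and no reset: what is moved stays moved. The work goes in short steps, Python scripts to look and compute and a shell command to move; the robot and the scene stay as the last step left them, time stands still between calls to the robot, and variables do not carry over. Pictures are saved under pics/ and viewed, at most 10 in all, crops included, and the job is handed in when it is done.

```bash
ls; mkdir -p pics; python3 - <<'E'
from rig import manip
import cv2,pickle
print(manip.get_state(), manip.grasp_offset)
for n in("top","side","wrist"):
    d=manip.get_image(n); cv2.imwrite(f"pics/{n}0.png",d["frame"][:,:,::-1])
    pickle.dump(d,open(f"pics/{n}0.pkl","wb"))
    print({k:v for k,v in d.items() if k!="frame"})
E
```

```text
pics
{'clock': 0.0, 'qpos': array([-1.45801902e+00,  2.76600092e-01,  1.50614003e+00,  4.45153791e-06,
        1.36069960e+00, -1.21016611e-01]), 'qd': array([ 0.00099035, -0.00065736, -0.00019207, -0.00193247, -0.00068153,
        0.00048127]), 'effort': array([ 1.43044883e-03, -4.16765392e+01, -2.45804179e+01, -6.49171470e-04,
        1.09070868e-02, -7.00884897e-06]), 'position': array([ 0.13312965, -0.55876208,  0.19453412]), 'ee_rot': array([-9.23516846e-04,  9.93174958e-01,  1.16630397e-01,  5.98100488e-06]), 'contact_force': array([ 0.29949756,  0.28879222, -0.19922729]), 'moment': array([-0.00760541, -0.01162599, -0.01473493]), 'gripper_force': 0.0, 'width': 0.08533278435069168} -0.0187
{'fx': 499.7916837223384, 'fy': 499.7916837223384, 'cx': 324.1237470784818, 'cy': 201.40945227975325, 'position': array([ 0.39878262, -0.14822828,  1.16649326]), 'attitude': array([-0.70126384, -0.05418747,  0.04951947,  0.70911252])}
{'fx': 456.24490685727324, 'fy': 456.24490685727324, 'cx': 317.1100560771025, 'cy': 203.11263445911376, 'position': array([0.10776422, 0.53711972, 0.70038043]), 'attitude': array([-0.25576483, -0.12295188,  0.43010711,  0.8570152 ])}
{'fx': 321.3853661563769, 'fy': 321.3853661563769, 'cx': 315.1246114822033, 'cy': 198.16710786278293, 'mount': array([[ 7.34040674e-04,  9.65609655e-01,  2.59995107e-01,
         6.59856717e-02],
       [ 9.99999418e-01, -9.14288471e-04,  5.72339724e-04,
         2.34889933e-04],
       [ 7.90367293e-04,  2.59994536e-01, -9.65609764e-01,
        -1.79212016e-01],
       [ 0.00000000e+00,  0.00000000e+00,  0.00000000e+00,
         1.00000000e+00]])}
```

View pics/top0.png

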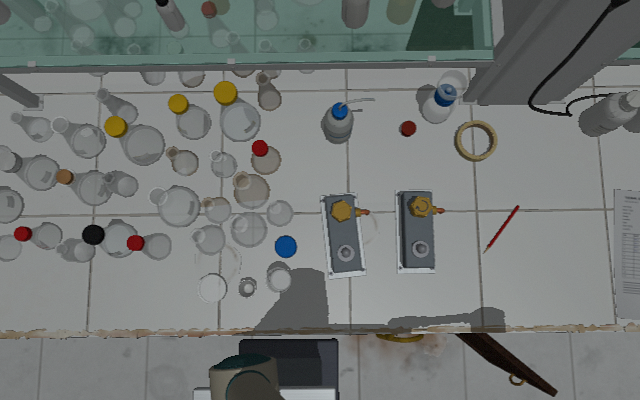

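View pics/side0.png

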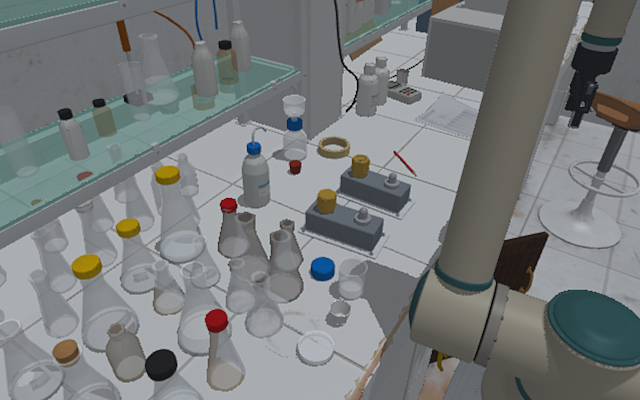

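The top view shows two blocks: the left with its cap at (343,210) and spigot (346,253), the right with its cap at (420,206) and spigot (420,249). I can't yet tell which cap is notched, so I'll zoom in on both.

```bash
cat > h.py <<'E'
import numpy as np,cv2,pickle
from scipy.spatial.transform import Rotation as R
def rot(q): return R.from_quat(np.roll(q,-1)).as_matrix()
def pose(d,st=None):
    if "mount" in d:
        T=np.eye(4);T[:3,:3]=rot(st["ee_rot"]);T[:3,3]=st["position"];T=T@d["mount"]
        return T[:3,:3],T[:3,3]
    return rot(d["attitude"]),np.array(d["position"])
def ray(d,u,v,st=None):
    A,p=pose(d,st); r=A@np.array([(u-d["cx"])/d["fx"],-(v-d["cy"])/d["fy"],-1]); return p,r
def at_z(d,u,v,z,st=None):
    p,r=ray(d,u,v,st); return p+r*(z-p[2])/r[2]
def proj(d,X,st=None):
    A,p=pose(d,st); c=A.T@(np.asarray(X)-p)
    return np.array([d["cx"]-d["fx"]*c[0]/c[2], d["cy"]+d["fy"]*c[1]/c[2]])
E
python3 - <<'E'
from h import *
t=pickle.load(open("pics/top0.pkl","rb"));s=pickle.load(open("pics/side0.pkl","rb"))
a=cv2.resize(t["frame"][180:290,310:450],None,fx=5,fy=5,interpolation=cv2.INTER_CUBIC)
b=cv2.resize(s["frame"][145:255,295:420],None,fx=5,fy=5,interpolation=cv2.INTER_CUBIC)
cv2.imwrite("pics/topz.png",a[:,:,::-1]);cv2.imwrite("pics/sidez.png",b[:,:,::-1])
for u,v,z in[(343,210,.103),(346,253,.095),(420,206,.103),(420,249,.095)]: print(at_z(t,u,v,z))
E
```

```text
[ 0.53697056 -0.18231615  0.103     ]
[ 0.44542423 -0.18748218  0.095     ]
[ 0.54371387 -0.34757258  0.103     ]
[ 0.45220019 -0.34549655  0.095     ]
```

View pics/topz.png

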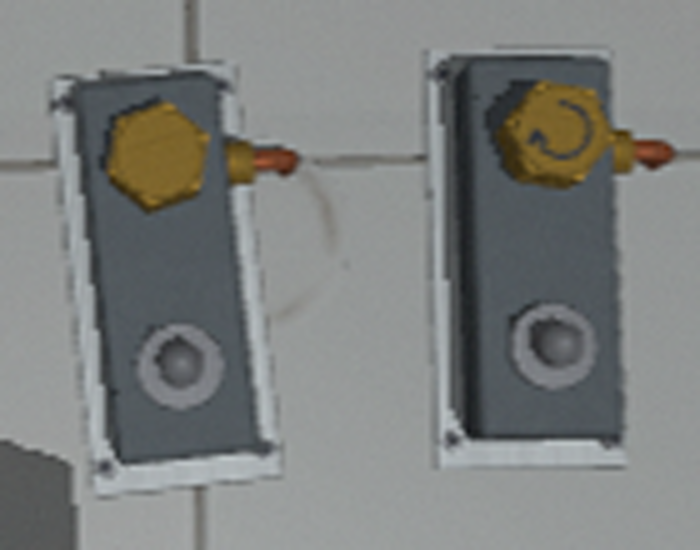

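View pics/sidez.png

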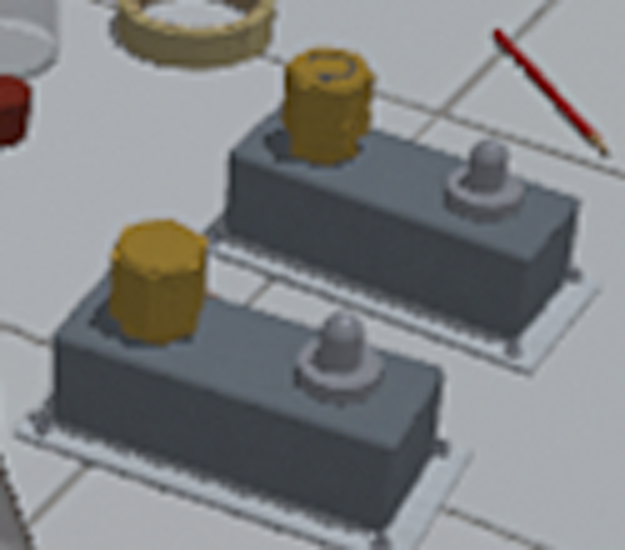

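The notched cap (engraved arrow) is on the right-hand block, centred at about px (421,207) in the top view; its spigot is at (422,249). I'll move above it for a wrist view.

```bash
python3 -m pendant '[{"dx":0.02,"dy":-0.005},{"dx":0.041,"dy":-0.01},{"dx":0.041,"dy":-0.01},{"dx":0.041,"dy":-0.01},{"dx":0.041,"dy":-0.01},{"dx":0.041,"dy":-0.01},{"dx":0.041,"dy":-0.01},{"dx":0.041,"dy":-0.01},{"dx":0.041,"dy":-0.01},{"dx":0.041,"dy":-0.01},{"dx":0.041,"dy":-0.01},{"dx":0.02,"dy":-0.006}]'
python3 -m pendant '[{},{},{}]'
python3 - <<'E'
from rig import manip
from h import *
st=manip.get_state();d=manip.get_image("wrist")
pickle.dump((st,d),open("pics/w1.pkl","wb"))
print(st["position"],st["qpos"],R.from_matrix(rot(st["ee_rot"])).as_euler("ZYX",degrees=True))
f=d["frame"]; cv2.imwrite("pics/w1.png",f[:,:,::-1])
for z in(.104,.108):print(proj(d,[.5437,-.3476,z],st),proj(d,[.452,-.3455,.095],st))
E
```

```text
[ 0.13316096 -0.55894587  0.19475466] [-1.45798787e+00  2.76469236e-01  1.50577378e+00 -1.42990464e-05
  1.36071159e+00 -1.21013493e-01] [ 1.33971765e+01 -8.62494152e-03 -1.79922440e+02]
[  96.11145576 -676.24057083] [  93.33021628 -393.99961495]
[  90.72918677 -695.54103693] [  93.33021628 -393.99961495]invalid input
invalid input
```

View pics/w1.png

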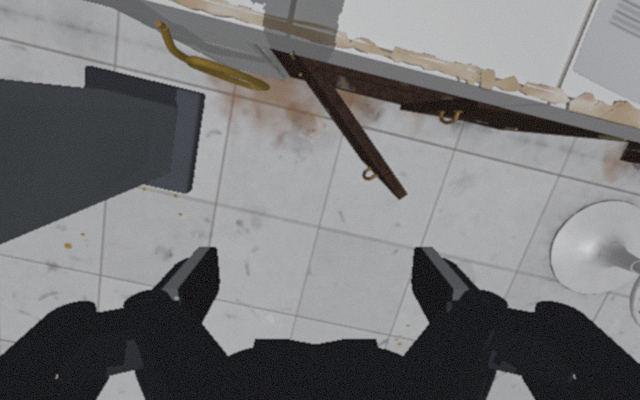

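The picture only shows the floor beside the cart, because the rows were refused. It looks like every key has to be given.

```bash
python3 -m pendant '[{"dx":0.02,"dy":-0.005,"dz":0,"rx":0,"ry":0,"rz":0,"hand":0.085},{"dx":0.041,"dy":-0.01,"dz":0,"rx":0,"ry":0,"rz":0,"hand":0.085},{"dx":0.041,"dy":-0.01,"dz":0,"rx":0,"ry":0,"rz":0,"hand":0.085},{"dx":0.041,"dy":-0.01,"dz":0,"rx":0,"ry":0,"rz":0,"hand":0.085},{"dx":0.041,"dy":-0.01,"dz":0,"rx":0,"ry":0,"rz":0,"hand":0.085},{"dx":0.041,"dy":-0.01,"dz":0,"rx":0,"ry":0,"rz":0,"hand":0.085},{"dx":0.041,"dy":-0.01,"dz":0,"rx":0,"ry":0,"rz":0,"hand":0.085},{"dx":0.041,"dy":-0.01,"dz":0,"rx":0,"ry":0,"rz":0,"hand":0.085},{"dx":0.041,"dy":-0.01,"dz":0,"rx":0,"ry":0,"rz":0,"hand":0.085},{"dx":0.041,"dy":-0.01,"dz":0,"rx":0,"ry":0,"rz":0,"hand":0.085},{"dx":0.041,"dy":-0.01,"dz":0,"rx":0,"ry":0,"rz":0,"hand":0.085},{"dx":0.02,"dy":-0.006,"dz":0,"rx":0,"ry":0,"rz":0,"hand":0.085}]' 20
```

```text
clock: 1.2
position: [0.5447, -0.3467, 0.1949]
ee_rot: [-0.001, 0.993, 0.118, 0.001]
contact_force: [0.1, 0.1, -0.7]
width: 0.0849
gripper_force: 0.0
```

```bash
python3 -m pendant '[{"dx":0,"dy":0,"dz":0,"rx":0,"ry":0,"rz":0,"hand":0.085},{"dx":0,"dy":0,"dz":0,"rx":0,"ry":0,"rz":0,"hand":0.085}]'
python3 - <<'E'
from rig import manip
from h import *
st=manip.get_state();d=manip.get_image("wrist")
pickle.dump((st,d),open("pics/w2.pkl","wb"))
print(st["position"],st["qpos"],R.from_matrix(rot(st["ee_rot"])).as_euler("ZYX",degrees=True))
f=d["frame"]
for z in(.104,.108):print(proj(d,[.5437,-.3476,z],st),proj(d,[.452,-.3455,.095],st))
a=cv2.resize(f[60:380,160:480],(600,600),interpolation=cv2.INTER_CUBIC); cv2.imwrite("pics/w2.png",a[:,:,::-1])
E
```

```text
clock: 1.37
position: [0.5411, -0.3486, 0.1947]
ee_rot: [-0.0, 0.993, 0.118, -0.001]
contact_force: [-1.4, -0.0, 0.3]
width: 0.085
gripper_force: 0.0
[ 0.54112713 -0.34862866  0.19467493] [-6.79945617e-01  3.81144364e-01  1.34847143e+00 -6.62499443e-04
  1.41322776e+00  6.54506841e-01] [ 1.35475077e+01  7.33674457e-02 -1.79965955e+02]
[314.64511947 187.47819202] [290.16593258 275.14920952]
[314.63183616 188.55651394] [290.16593258 275.14920952]
```

View pics/w2.png

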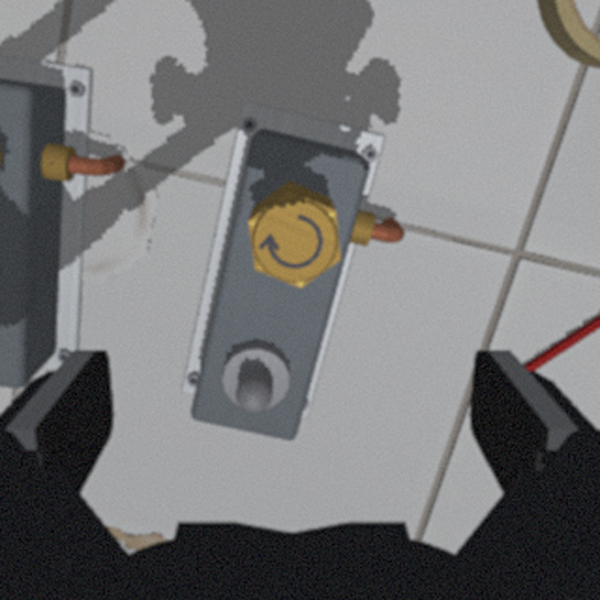

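The wrist view shows the notched cap's top centred at crop (296,235), with the arrow pointing clockwise. The spigot collar is at crop (256,377). Next I'll fit a hexagonal prism outline to the brass in all three cameras.

```bash
cat > fit.py <<'E'
from h import *
from scipy.optimize import differential_evolution,minimize
def mask(f,c,r):
    hsv=cv2.cvtColor(f,cv2.COLOR_RGB2HSV)
    m=cv2.inRange(hsv,(15,110,50),(30,255,255))
    k=np.zeros_like(m);cv2.circle(k,tuple(int(x) for x in c),r,255,-1);m&=k
    cs,_=cv2.findContours(m,cv2.RETR_EXTERNAL,cv2.CHAIN_APPROX_NONE)
    c=max(cs,key=cv2.contourArea);o=np.zeros_like(m);cv2.drawContours(o,[c],-1,255,-1)
    return o
def model(d,p,st,shape,up=4):
    x,y,th,z=p;a=th+np.deg2rad(30+60*np.arange(6));ring=np.c_[x+.0231*np.cos(a),y+.0231*np.sin(a)]
    P=np.array([proj(d,[*q,zz],st) for q in ring for zz in(z,z+.036)])
    h=cv2.convexHull(P.astype(np.float32));o=np.zeros(shape,np.uint8)
    cv2.fillPoly(o,[np.round(h*256).astype(np.int32)],255,cv2.LINE_AA,8);return o
def fit(views,p0,bz=(.066,.075)):
    def cost(p):
        return sum(np.abs(model(d,p,st,m.shape).astype(int)-m).sum()/m.astype(int).sum() for d,st,m in views)
    r=differential_evolution(cost,[(p0[0]-.008,p0[0]+.008),(p0[1]-.008,p0[1]+.008),(p0[2]-.55,p0[2]+.55),bz],popsize=12,maxiter=60,seed=1,tol=1e-6)
    return r.x,r.fun
E
python3 - <<'E'
from fit import *
t=pickle.load(open("pics/top0.pkl","rb"));s=pickle.load(open("pics/side0.pkl","rb"));st,w=pickle.load(open("pics/w2.pkl","rb"))
X=[.5437,-.3476,.088]
V=[]
for d,q,r,op in((w,st,42,13),(t,None,16,5),(s,None,22,3)):
    m=mask(d["frame"],proj(d,X,q),r)
    m=cv2.morphologyEx(m,cv2.MORPH_OPEN,cv2.getStructuringElement(cv2.MORPH_ELLIPSE,(op,op)))
    V.append((d,q,m))
for v in([V[0]],[V[1]],[V[2]],V,[V[0],V[2]]):
    p,f=fit(v,[*X[:2],0.]);print(np.round(p,4),np.rad2deg(p[2])%60,f)
# collar via bright ring
ctr=[160+255.5/1.875,60+377/1.875];print("spig wrist",at_z(w,*ctr,.07,st))
print("spig top",at_z(t,310+554/5,180+346/5,.07))
# block top corners
print("blk",[at_z(w,160+u/1.875,60+v/1.875,.06,st)[:2] for u,v in((192,412),(296,439),(256,131),(370,158))])
print("blk top",[at_z(t,310+u/5,180+v/5,.06)[:2] for u,v in((468,58),(605,53),(474,438),(620,434))])
E
```

```text
[ 0.5427 -0.3498 -0.0893  0.066 ] 54.88486739231344 0.08923836886939866
[ 0.5441 -0.3519 -0.3166  0.0661] 41.86220061207656 0.1580280112044818
[ 0.5458 -0.3464  0.4735  0.0678] 27.1293347009113 0.12353533558438481
[ 0.5442 -0.3501 -0.1123  0.0673] 53.564288270178686 0.4872920456372113
[ 0.5448 -0.3495 -0.189   0.0673] 49.172696692830336 0.3032897787917814
spig wrist [ 0.45547462 -0.34923991  0.07      ]
spig top [ 0.45299217 -0.35182689  0.07      ]
blk [array([ 0.42022067, -0.31888149]), array([ 0.41730048, -0.3816217 ]), array([ 0.58453723, -0.3197945 ]), array([ 0.58504954, -0.37997759])]
blk top [array([ 0.58257711, -0.32017791]), array([ 0.58412329, -0.38159913]), array([ 0.41367418, -0.31709402]), array([ 0.41472837, -0.38108307])]
```

```bash
A='{}'; python3 -m pendant '[{"dx":0,"dy":0,"dz":0,"rx":0,"ry":0,"rz":-7.16,"hand":0.085},{"dx":0,"dy":0,"dz":0,"rx":0,"ry":0,"rz":-7.16,"hand":0.085},{"dx":0,"dy":0,"dz":0,"rx":0,"ry":0,"rz":-7.16,"hand":0.085},{"dx":0,"dy":0,"dz":0,"rx":0,"ry":0,"rz":-7.16,"hand":0.085},{"dx":0,"dy":0,"dz":0,"rx":0,"ry":0,"rz":-7.16,"hand":0.085},{"dx":0,"dy":0,"dz":0,"rx":0,"ry":0,"rz":-7.16,"hand":0.085},{"dx":0,"dy":0,"dz":0,"rx":0,"ry":0,"rz":-7.16,"hand":0.085},{"dx":0,"dy":0,"dz":0,"rx":0,"ry":0,"rz":-7.16,"hand":0.085},{"dx":0,"dy":0,"dz":0,"rx":0,"ry":0,"rz":-7.16,"hand":0.085},{"dx":0,"dy":0,"dz":0,"rx":0,"ry":0,"rz":-7.16,"hand":0.085},{"dx":0,"dy":0,"dz":0,"rx":0,"ry":0,"rz":-7.16,"hand":0.085},{"dx":0,"dy":0,"dz":0,"rx":0,"ry":0,"rz":-7.16,"hand":0.085}]'
python3 -m pendant '[{"dx":0,"dy":0,"dz":0,"rx":0,"ry":0,"rz":-7.16,"hand":0.085},{"dx":0,"dy":0,"dz":0,"rx":0,"ry":0,"rz":-7.16,"hand":0.085},{"dx":0,"dy":0,"dz":0,"rx":0,"ry":0,"rz":-7.16,"hand":0.085},{"dx":0,"dy":0,"dz":0,"rx":0,"ry":0,"rz":-7.16,"hand":0.085},{"dx":0,"dy":0,"dz":0,"rx":0,"ry":0,"rz":-7.16,"hand":0.085},{"dx":0,"dy":0,"dz":0,"rx":0,"ry":0,"rz":-7.16,"hand":0.085},{"dx":0,"dy":0,"dz":0,"rx":0,"ry":0,"rz":-7.16,"hand":0.085},{"dx":0,"dy":0,"dz":0,"rx":0,"ry":0,"rz":-7.16,"hand":0.085},{"dx":0,"dy":0,"dz":0,"rx":0,"ry":0,"rz":-7.16,"hand":0.085},{"dx":0,"dy":0,"dz":0,"rx":0,"ry":0,"rz":-7.16,"hand":0.085},{"dx":0,"dy":0,"dz":0,"rx":0,"ry":0,"rz":-7.16,"hand":0.085},{"dx":0,"dy":0,"dz":0,"rx":0,"ry":0,"rz":-7.16,"hand":0.085}]'
python3 -m pendant '[{"dx":0,"dy":0,"dz":0.015,"rx":0,"ry":0,"rz":-7.16,"hand":0.085},{"dx":0,"dy":0,"dz":0.015,"rx":0,"ry":0,"rz":-4,"hand":0.085},{"dx":0,"dy":0,"dz":0,"rx":0,"ry":0,"rz":0,"hand":0.085},{"dx":0,"dy":0,"dz":0,"rx":0,"ry":0,"rz":0,"hand":0.085},{"dx":0,"dy":0,"dz":0,"rx":0,"ry":0,"rz":0,"hand":0.085}]'
python3 - <<'E'
from rig import manip
from h import *
st=manip.get_state();d=manip.get_image("wrist")
pickle.dump((st,d),open("pics/w3.pkl","wb"))
print(st["position"],st["qpos"],R.from_matrix(rot(st["ee_rot"])).as_euler("ZYX",degrees=True))
f=d["frame"]
c=proj(d,[.5437,-.349,.104],st);print(c, proj(d,[.453,-.349,.07],st))
u,v=np.round(c).astype(int);print(u,v)
a=cv2.resize(f[max(v-50,0):v+50,u-50:u+50],None,fx=6,fy=6,interpolation=cv2.INTER_CUBIC); cv2.imwrite("pics/w3.png",a[:,:,::-1])
E
```

```text
clock: 2.42
position: [0.5386, -0.3509, 0.1956]
ee_rot: [-0.0, 0.646, 0.763, -0.0]
contact_force: [0.5, -0.2, -0.7]
width: 0.0851
gripper_force: 0.0
clock: 3.42
position: [0.5386, -0.3509, 0.1956]
ee_rot: [-0.0, -0.047, 0.999, -0.0]
contact_force: [-0.1, 0.1, 0.2]
width: 0.0851
gripper_force: 0.0
clock: 3.83
position: [0.5399, -0.3506, 0.1662]
ee_rot: [0.0, -0.141, 0.99, -0.0]
contact_force: [0.1, -0.1, 0.5]
width: 0.0847
gripper_force: 0.0
[ 0.53993715 -0.35055766  0.16621203] [-6.83668128e-01  3.94687392e-01  1.39770358e+00 -3.25768295e-04
  1.34830635e+00 -2.53760650e+00] [-1.63773039e+02  1.41463740e-02 -1.79947436e+02]
[315.77773064 203.58750121] [347.01220092  89.07683836]
316 204
```

View pics/w3.png

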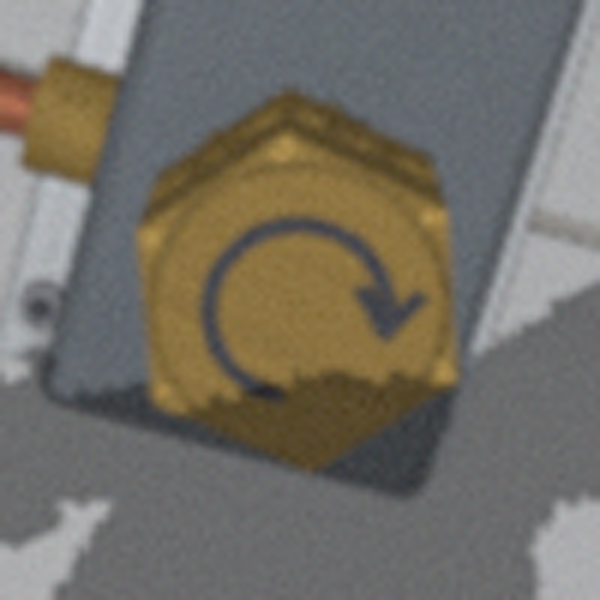

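The close wrist view shows the top centred at crop (300,306), with corners at (287,148), (432,217), (447,372), (315,465), (170,402) and (150,235). The tool therefore has to turn about -5° more. I'll triangulate the top centre from the two opposed wrist views.

```bash
python3 - <<'E'
from h import *
st2,w2=pickle.load(open("pics/w2.pkl","rb"));st3,w3=pickle.load(open("pics/w3.pkl","rb"))
t=pickle.load(open("pics/top0.pkl","rb"));s=pickle.load(open("pics/side0.pkl","rb"))
obs=[(w2,st2,317.8,184.7),(w3,st3,315.6,204.7)]
full=obs+[(t,None,310+555/5-.4,180+133/5-.4),(s,None,295+329/5-.4,145+67/5-.4)]
for o in(obs,full,full[2:]):
    A=np.zeros((3,3));b=np.zeros(3)
    for d,st,u,v in o:
        p,r=ray(d,u,v,st);r/=np.linalg.norm(r);M=np.eye(3)-np.outer(r,r);A+=M;b+=M@p
    X=np.linalg.solve(A,b);print(X,[np.round(proj(d,X,st)-[u,v],1) for d,st,u,v in o])
for d,st,u,v in full: print([np.round(at_z(d,u,v,z,st)[:2],4) for z in(.103,.109)])
# spigot collar in w3
f=w3["frame"];c=proj(w3,[.453,-.349,.07],st3);u,v=np.round(c).astype(int);print(c,u,v)
a=cv2.resize(f[max(v-50,0):v+50,u-50:u+50],None,fx=4,fy=4,interpolation=cv2.INTER_CUBIC)
b=cv2.resize(s["frame"][148:188,340:380],(400,400),interpolation=cv2.INTER_CUBIC)
cv2.imwrite("pics/w3s.png",np.hstack([a,b])[:,:,::-1])
E
```

```text
[ 0.54577541 -0.34922955  0.10050494] [array([-0.8,  0. ]), array([-0.8, -0. ])]
[ 0.54523045 -0.34899987  0.10533902] [array([-1.2,  1.8]), array([-0.4,  1.2]), array([ 0.2, -1.1]), array([0.5, 0.5])]
[ 0.5440633  -0.34727214  0.10784072] [array([-0.3, -0.7]), array([0.6, 0.1])]
[array([ 0.5465, -0.3497]), array([ 0.5478, -0.3494])]
[array([ 0.5449, -0.3488]), array([ 0.5432, -0.3493])]
[array([ 0.5433, -0.3488]), array([ 0.5425, -0.3477])]
[array([ 0.5491, -0.3539]), array([ 0.5447, -0.345 ])]
[347.01220092  89.07683836] 347 89
```

View pics/w3s.png

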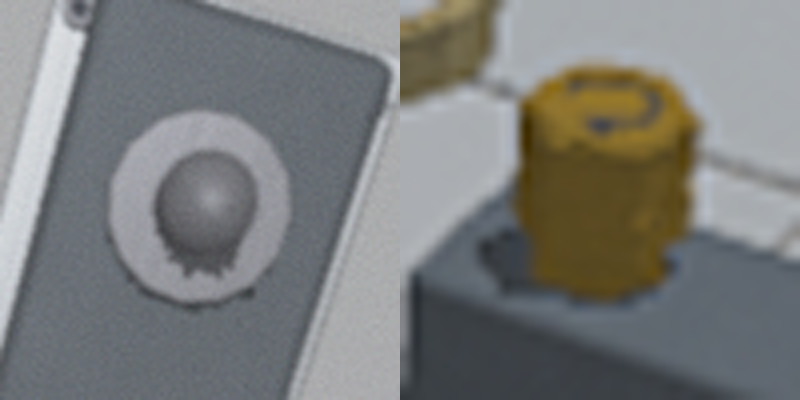

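The collar shows as a clean ring centred at crop (200,207). The side crop shows the cap sitting just above the shoulder. The cap is at about (0.545,-0.349) and the spigot is 90 mm from it along -x. I'll align and descend.

```bash
python3 - <<'E'
from h import *
st3,w3=pickle.load(open("pics/w3.pkl","rb"));print(at_z(w3,346.6,90.4,.07,st3))
E
python3 -m pendant '[{"dx":-0.005,"dy":0,"dz":0,"rx":0,"ry":0,"rz":-5.1,"hand":0.085},{"dx":0,"dy":0,"dz":0.02,"rx":0,"ry":0,"rz":0,"hand":0.085},{"dx":0,"dy":0,"dz":0.02,"rx":0,"ry":0,"rz":0,"hand":0.085},{"dx":0,"dy":0,"dz":0.015,"rx":0,"ry":0,"rz":0,"hand":0.085},{"dx":0,"dy":0,"dz":0.015,"rx":0,"ry":0,"rz":0,"hand":0.085},{"dx":0,"dy":0,"dz":0.012,"rx":0,"ry":0,"rz":0,"hand":0.085},{"dx":0,"dy":0,"dz":0.008,"rx":0,"ry":0,"rz":0,"hand":0.085},{"dx":0,"dy":0,"dz":0.006,"rx":0,"ry":0,"rz":0,"hand":0.085},{"dx":0,"dy":0,"dz":0,"rx":0,"ry":0,"rz":0,"hand":0.085},{"dx":0,"dy":0,"dz":0,"rx":0,"ry":0,"rz":0,"hand":0.085},{"dx":0,"dy":0,"dz":0,"rx":0,"ry":0,"rz":0,"hand":0.085}]'
```

```text
[ 0.45406734 -0.34901033  0.07      ]
clock: 4.8
position: [0.5459, -0.3487, 0.0704]
ee_rot: [0.001, -0.186, 0.982, -0.001]
contact_force: [-0.6, -0.9, -0.3]
width: 0.0855
gripper_force: 0.0
```

```bash
python3 -m pendant '[{"dx":0.001,"dy":0,"dz":0,"rx":0,"ry":0,"rz":0,"hand":0.06},{"dx":0,"dy":0,"dz":0,"rx":0,"ry":0,"rz":0,"hand":0.05},{"dx":0,"dy":0,"dz":0,"rx":0,"ry":0,"rz":0,"hand":0.045},{"dx":0,"dy":0,"dz":0,"rx":0,"ry":0,"rz":0,"hand":0.042},{"dx":0,"dy":0,"dz":0,"rx":0,"ry":0,"rz":0,"hand":0.04},{"dx":0,"dy":0,"dz":0,"rx":0,"ry":0,"rz":0,"hand":0.038},{"dx":0,"dy":0,"dz":0,"rx":0,"ry":0,"rz":0,"hand":0.036},{"dx":0,"dy":0,"dz":0,"rx":0,"ry":0,"rz":0,"hand":0.035}]' 20
python3 -m pendant '[{"dx":0,"dy":0,"dz":0,"rx":0,"ry":0,"rz":0,"hand":0.035},{"dx":0,"dy":0,"dz":0,"rx":0,"ry":0,"rz":0,"hand":0.035},{"dx":0,"dy":0,"dz":0,"rx":0,"ry":0,"rz":0,"hand":0.035},{"dx":0,"dy":0,"dz":0,"rx":0,"ry":0,"rz":0,"hand":0.035}]'
```

```text
clock: 5.47
position: [0.5445, -0.3486, 0.0698]
ee_rot: [0.0, -0.186, 0.982, -0.0]
contact_force: [-0.1, 0.6, 2.5]
width: 0.0347
gripper_force: 1.3
clock: 5.8
position: [0.5445, -0.3486, 0.0696]
ee_rot: [0.0, -0.187, 0.982, -0.0]
contact_force: [-0.4, -0.0, 3.1]
width: 0.035
gripper_force: 1.5
```

The opening reads 35 mm at barely 1.5 N, narrower than the flats. I'll close further and see where the fingers stop.

```bash
python3 -m pendant '[{"dx":0,"dy":0,"dz":0,"rx":0,"ry":0,"rz":0,"hand":0.034},{"dx":0,"dy":0,"dz":0,"rx":0,"ry":0,"rz":0,"hand":0.033},{"dx":0,"dy":0,"dz":0,"rx":0,"ry":0,"rz":0,"hand":0.032},{"dx":0,"dy":0,"dz":0,"rx":0,"ry":0,"rz":0,"hand":0.032}]' 20
python3 - <<'E'
from rig import manip
from h import *
st=manip.get_state();print(st["contact_force"],st["moment"],st["qpos"])
d=manip.get_image("wrist");s=manip.get_image("side");pickle.dump((st,d,s),open("pics/w4.pkl","wb"))
a=cv2.resize(d["frame"][130:400,160:480],(480,405),interpolation=cv2.INTER_CUBIC)
b=cv2.resize(s["frame"][95:230,300:405],(315,405),interpolation=cv2.INTER_CUBIC)
cv2.imwrite("pics/w4.png",np.hstack([a,b])[:,:,::-1])
E
```

```text
clock: 6.13
position: [0.544, -0.3479, 0.0693]
ee_rot: [-0.0, -0.186, 0.982, 0.001]
contact_force: [-0.6, 2.0, 2.8]
width: 0.032
gripper_force: 2.3
[-0.57492399  1.95726708  2.83405591] [0.41599642 0.10958047 0.01387827] [-6.76858736e-01  4.68020672e-01  1.52910035e+00  5.00023071e-04
  1.14575908e+00 -2.62297532e+00]
```

View pics/w4.png

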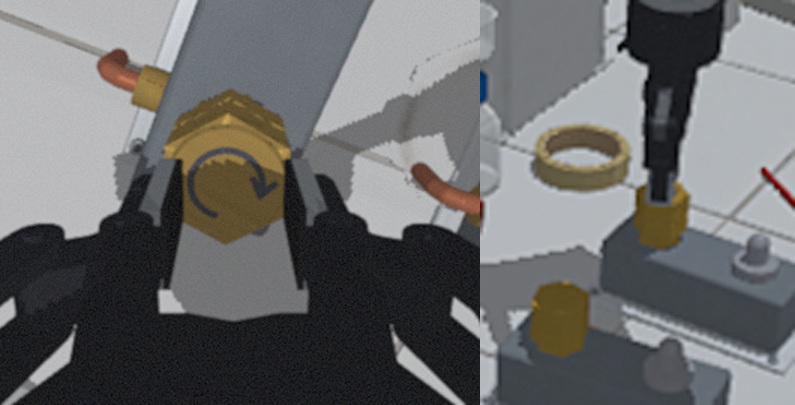

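The fingers straddle the flats and are well aligned, but in the side view the near fingertip ends at crop (660,203), only partway down the cap. I'll work out its height.

```bash
python3 - <<'E'
from h import *
st,d,s=pickle.load(open("pics/w4.pkl","rb"))
for z in(.065,.07,.075,.08,.085,.09,.095): print(z,proj(s,[.536,-.326,z]))
print(300+(660-480)/3,95+203/3, "cap top/bottom/front", proj(s,[.544,-.349,.105]),proj(s,[.544,-.349,.069]), proj(s,[.536,-.328,.069]))
E
python3 -m pendant '[{"dx":0,"dy":0,"dz":0,"rx":0,"ry":0,"rz":0,"hand":0.03},{"dx":0,"dy":0,"dz":0,"rx":0,"ry":0,"rz":0,"hand":0.03}]' 20
```

```text
0.065 [358.66376211 177.30103926]
0.07 [358.79111134 175.63873308]
0.075 [358.91912967 173.96769321]
0.08 [359.04782236 172.28785062]
0.085 [359.17719478 170.59913558]
0.09 [359.30725232 168.90147761]
0.095 [359.43800043 167.19480548]
360.0 162.66666666666669 cap top/bottom/front [361.31267546 158.75976583] [360.36203183 170.87122038] [359.14966687 175.6065283 ]
clock: 6.4
position: [0.5441, -0.3481, 0.0693]
ee_rot: [-0.0, -0.186, 0.982, 0.0]
contact_force: [0.2, 3.0, 2.5]
width: 0.03
gripper_force: 2.4
```

```bash
python3 - <<'E'
from h import *
st,d,s=pickle.load(open("pics/w4.pkl","rb"))
A=rot(st["ee_rot"])
for x in(-.011,.011):
  for z in(0,-.01,-.02,-.03,-.04):
    print(x,z,[np.round(proj(d,A@[x,y,z]+st["position"],st)) for y in(-.02,-.016,.016,.02)],np.round(proj(s,A@[x,.02,z]+st["position"])))
E
```

```text
-0.011 0 [array([282., 244.]), array([289., 244.]), array([342., 244.]), array([349., 244.])] [355. 175.]
-0.011 -0.01 [array([280., 250.]), array([287., 250.]), array([343., 251.]), array([350., 251.])] [355. 171.]
-0.011 -0.02 [array([278., 258.]), array([286., 258.]), array([345., 258.]), array([352., 258.])] [355. 168.]
-0.011 -0.03 [array([276., 267.]), array([284., 267.]), array([347., 267.]), array([354., 267.])] [356. 165.]
-0.011 -0.04 [array([274., 277.]), array([282., 277.]), array([349., 277.]), array([357., 277.])] [356. 161.]
0.011 0 [array([281., 208.]), array([288., 208.]), array([343., 208.]), array([350., 209.])] [364. 176.]
0.011 -0.01 [array([279., 214.]), array([286., 214.]), array([344., 214.]), array([351., 214.])] [364. 172.]
0.011 -0.02 [array([277., 220.]), array([285., 220.]), array([346., 220.]), array([354., 220.])] [364. 169.]
0.011 -0.03 [array([275., 226.]), array([283., 226.]), array([348., 226.]), array([356., 226.])] [364. 166.]
0.011 -0.04 [array([272., 234.]), array([281., 234.]), array([350., 234.]), array([359., 234.])] [365. 162.]
```

Both views put the fingertips roughly 38 mm behind the TCP, level with the cap's top, and the 30 mm opening agrees: the fingers closed on the top edge, not on the flats. I'll reopen, go down carefully and test again while watching the force.

```bash
python3 -m pendant '[{"dx":0,"dy":0,"dz":-0.002,"rx":0,"ry":0,"rz":0,"hand":0.065},{"dx":0,"dy":0,"dz":0,"rx":0,"ry":0,"rz":0,"hand":0.065},{"dx":0,"dy":0,"dz":0,"rx":0,"ry":0,"rz":0,"hand":0.065},{"dx":0,"dy":0,"dz":0,"rx":0,"ry":0,"rz":0,"hand":0.065},{"dx":0,"dy":0,"dz":0,"rx":0,"ry":0,"rz":0,"hand":0.065}]'
python3 -m pendant '[{"dx":0,"dy":0,"dz":0.003,"rx":0,"ry":0,"rz":0,"hand":0.065},{"dx":0,"dy":0,"dz":0.003,"rx":0,"ry":0,"rz":0,"hand":0.065},{"dx":0,"dy":0,"dz":0.003,"rx":0,"ry":0,"rz":0,"hand":0.065},{"dx":0,"dy":0,"dz":0.002,"rx":0,"ry":0,"rz":0,"hand":0.065},{"dx":0,"dy":0,"dz":0,"rx":0,"ry":0,"rz":0,"hand":0.065},{"dx":0,"dy":0,"dz":0,"rx":0,"ry":0,"rz":0,"hand":0.065}]'
python3 -m pendant '[{"dx":0,"dy":0,"dz":0,"rx":0,"ry":0,"rz":0,"hand":0.045},{"dx":0,"dy":0,"dz":0,"rx":0,"ry":0,"rz":0,"hand":0.042},{"dx":0,"dy":0,"dz":0,"rx":0,"ry":0,"rz":0,"hand":0.039},{"dx":0,"dy":0,"dz":0,"rx":0,"ry":0,"rz":0,"hand":0.037},{"dx":0,"dy":0,"dz":0,"rx":0,"ry":0,"rz":0,"hand":0.037},{"dx":0,"dy":0,"dz":0,"rx":0,"ry":0,"rz":0,"hand":0.037}]'
python3 - <<'E'
from rig import manip
from h import *
st=manip.get_state();d=manip.get_image("wrist");s=manip.get_image("side");pickle.dump((st,d,s),open("pics/w5.pkl","wb"))
s0=pickle.load(open("pics/side0.pkl","rb"))["frame"]
E
```

```text
clock: 6.82
position: [0.5444, -0.3489, 0.0712]
ee_rot: [-0.0, -0.186, 0.982, -0.0]
contact_force: [0.9, -0.1, 0.0]
width: 0.0651
gripper_force: 0.0
clock: 7.32
position: [0.5442, -0.3485, 0.0601]
ee_rot: [-0.0, -0.186, 0.982, 0.0]
contact_force: [0.5, -0.4, 0.1]
width: 0.0652
gripper_force: 0.0
clock: 7.82
position: [0.545, -0.3492, 0.0609]
ee_rot: [0.001, -0.186, 0.982, -0.001]
contact_force: [0.7, -1.6, 1.6]
width: 0.0392
gripper_force: 20.4
```

The fingers now stop at 39.2 mm with 20 N, on the flats but high up. I'll open wide (the fingers then clear the block's sides), go 14 mm lower and close again.

```bash
python3 -m pendant '[{"dx":0,"dy":0,"dz":0,"rx":0,"ry":0,"rz":0,"hand":0.08},{"dx":0,"dy":0,"dz":0,"rx":0,"ry":0,"rz":0,"hand":0.08},{"dx":0,"dy":0,"dz":0,"rx":0,"ry":0,"rz":0,"hand":0.08},{"dx":0,"dy":0,"dz":0,"rx":0,"ry":0,"rz":0,"hand":0.08},{"dx":0,"dy":0,"dz":0.003,"rx":0,"ry":0,"rz":0,"hand":0.08},{"dx":0,"dy":0,"dz":0.003,"rx":0,"ry":0,"rz":0,"hand":0.08}]'
python3 -m pendant '[{"dx":0,"dy":0,"dz":0.003,"rx":0,"ry":0,"rz":0,"hand":0.08},{"dx":0,"dy":0,"dz":0.003,"rx":0,"ry":0,"rz":0,"hand":0.08},{"dx":0,"dy":0,"dz":0.002,"rx":0,"ry":0,"rz":0,"hand":0.08},{"dx":0,"dy":0,"dz":0,"rx":0,"ry":0,"rz":0,"hand":0.08}]'
python3 -m pendant '[{"dx":0,"dy":0,"dz":0,"rx":0,"ry":0,"rz":0,"hand":0.06},{"dx":0,"dy":0,"dz":0,"rx":0,"ry":0,"rz":0,"hand":0.05},{"dx":0,"dy":0,"dz":0,"rx":0,"ry":0,"rz":0,"hand":0.045},{"dx":0,"dy":0,"dz":0,"rx":0,"ry":0,"rz":0,"hand":0.041},{"dx":0,"dy":0,"dz":0,"rx":0,"ry":0,"rz":0,"hand":0.038},{"dx":0,"dy":0,"dz":0,"rx":0,"ry":0,"rz":0,"hand":0.037},{"dx":0,"dy":0,"dz":0,"rx":0,"ry":0,"rz":0,"hand":0.037},{"dx":0,"dy":0,"dz":0,"rx":0,"ry":0,"rz":0,"hand":0.037}]'
python3 - <<'E'
from rig import manip
from h import *
st=manip.get_state();d=manip.get_image("wrist");s=manip.get_image("side");pickle.dump((st,d,s),open("pics/w5.pkl","wb"))
print(st["contact_force"],st["moment"],st["qpos"][5])
a=cv2.resize(d["frame"][130:400,160:480],(480,405),interpolation=cv2.INTER_CUBIC)
b=cv2.resize(s["frame"][95:230,300:405],(315,405),interpolation=cv2.INTER_CUBIC)
cv2.imwrite("pics/w5.png",np.hstack([a,b])[:,:,::-1])
E
```

```text
clock: 8.42
position: [0.5443, -0.3484, 0.0542]
ee_rot: [-0.0, -0.187, 0.982, 0.0]
contact_force: [0.8, -0.6, 0.3]
width: 0.0798
gripper_force: 0.0
clock: 8.75
position: [0.5439, -0.3483, 0.0456]
ee_rot: [-0.0, -0.186, 0.982, 0.0]
contact_force: [1.1, 0.4, 0.7]
width: 0.0799
gripper_force: 0.0
clock: 9.42
position: [0.5448, -0.3491, 0.0468]
ee_rot: [0.0, -0.187, 0.982, -0.001]
contact_force: [0.8, -1.4, 2.6]
width: 0.0399
gripper_force: 21.8
[ 0.79336705 -1.36767757  2.64675775] [-0.20945892 -0.10998211 -0.01679709] -2.623031532147511
```

The grip is solid: 39.9 mm, about 22 N, low forces. I'll start unscrewing clockwise (+rz) while rising 0.067 mm per degree.

```bash
python3 -m pendant '[{"dx":0,"dy":0,"dz":-0.0002,"rx":0,"ry":0,"rz":3,"hand":0.037},{"dx":0,"dy":0,"dz":-0.0002,"rx":0,"ry":0,"rz":3,"hand":0.037},{"dx":0,"dy":0,"dz":-0.0002,"rx":0,"ry":0,"rz":3,"hand":0.037},{"dx":0,"dy":0,"dz":-0.0002,"rx":0,"ry":0,"rz":3,"hand":0.037},{"dx":0,"dy":0,"dz":-0.0002,"rx":0,"ry":0,"rz":3,"hand":0.037},{"dx":0,"dy":0,"dz":-0.0002,"rx":0,"ry":0,"rz":3,"hand":0.037},{"dx":0,"dy":0,"dz":-0.0002,"rx":0,"ry":0,"rz":3,"hand":0.037},{"dx":0,"dy":0,"dz":-0.0002,"rx":0,"ry":0,"rz":3,"hand":0.037},{"dx":0,"dy":0,"dz":-0.0002,"rx":0,"ry":0,"rz":3,"hand":0.037},{"dx":0,"dy":0,"dz":-0.0002,"rx":0,"ry":0,"rz":3,"hand":0.037}]'
python3 -c "
from rig import manip
s=manip.get_state();print(s['contact_force'],s['moment'],s['qpos'][5])"
```

```text
clock: 10.35
position: [0.5447, -0.3488, 0.0485]
ee_rot: [0.0, 0.075, 0.997, -0.0]
contact_force: [0.8, -1.3, 1.1]
width: 0.0397
gripper_force: 21.6
[ 0.77139097 -1.34032966  1.12306767] [-0.24372476 -0.16205528  0.02928629] -2.0968780510972262
```

```bash
python3 -m pendant '[{"dx":0,"dy":0,"dz":-0.00033,"rx":0,"ry":0,"rz":5,"hand":0.037},{"dx":0,"dy":0,"dz":-0.00033,"rx":0,"ry":0,"rz":5,"hand":0.037},{"dx":0,"dy":0,"dz":-0.00033,"rx":0,"ry":0,"rz":5,"hand":0.037},{"dx":0,"dy":0,"dz":-0.00033,"rx":0,"ry":0,"rz":5,"hand":0.037},{"dx":0,"dy":0,"dz":-0.00033,"rx":0,"ry":0,"rz":5,"hand":0.037},{"dx":0,"dy":0,"dz":-0.00033,"rx":0,"ry":0,"rz":5,"hand":0.037},{"dx":0,"dy":0,"dz":-0.00033,"rx":0,"ry":0,"rz":5,"hand":0.037},{"dx":0,"dy":0,"dz":-0.00033,"rx":0,"ry":0,"rz":5,"hand":0.037},{"dx":0,"dy":0,"dz":-0.00033,"rx":0,"ry":0,"rz":5,"hand":0.037},{"dx":0,"dy":0,"dz":-0.00033,"rx":0,"ry":0,"rz":5,"hand":0.037},{"dx":0,"dy":0,"dz":-0.00033,"rx":0,"ry":0,"rz":5,"hand":0.037},{"dx":0,"dy":0,"dz":-0.00033,"rx":0,"ry":0,"rz":5,"hand":0.037}]'
python3 -c "
from rig import manip
s=manip.get_state();print(s['contact_force'],s['moment'],s['qpos'][5])"
```

```text
clock: 11.35
position: [0.5446, -0.3495, 0.0523]
ee_rot: [0.001, 0.565, 0.825, -0.001]
contact_force: [0.4, -2.7, -0.1]
width: 0.0395
gripper_force: 21.5
[ 0.38083984 -2.74144644 -0.08049304] [-0.49552576 -0.14828159  0.07640747] -1.0479985206018794
```

```bash
python3 -m pendant '[{"dx":0,"dy":0,"dz":-0.00033,"rx":0,"ry":0,"rz":5,"hand":0.037},{"dx":0,"dy":0,"dz":-0.00033,"rx":0,"ry":0,"rz":5,"hand":0.037},{"dx":0,"dy":0,"dz":-0.00033,"rx":0,"ry":0,"rz":5,"hand":0.037},{"dx":0,"dy":0,"dz":-0.00033,"rx":0,"ry":0,"rz":5,"hand":0.037},{"dx":0,"dy":0,"dz":-0.00033,"rx":0,"ry":0,"rz":5,"hand":0.037},{"dx":0,"dy":0,"dz":-0.00033,"rx":0,"ry":0,"rz":5,"hand":0.037}]'
python3 -c "
from rig import manip
s=manip.get_state();print(s['contact_force'],s['moment'],s['qpos'][5])"
python3 -m pendant '[{"dx":0,"dy":0,"dz":-0.00033,"rx":0,"ry":0,"rz":5,"hand":0.037},{"dx":0,"dy":0,"dz":-0.00033,"rx":0,"ry":0,"rz":5,"hand":0.037},{"dx":0,"dy":0,"dz":-0.00033,"rx":0,"ry":0,"rz":5,"hand":0.037},{"dx":0,"dy":0,"dz":-0.00033,"rx":0,"ry":0,"rz":5,"hand":0.037},{"dx":0,"dy":0,"dz":-0.00033,"rx":0,"ry":0,"rz":5,"hand":0.037},{"dx":0,"dy":0,"dz":-0.00033,"rx":0,"ry":0,"rz":5,"hand":0.037}]'
python3 -c "
from rig import manip
s=manip.get_state();print(s['contact_force'],s['moment'],s['qpos'][5])"
```

```text
clock: 11.85
position: [0.544, -0.3494, 0.0541]
ee_rot: [0.0, 0.759, 0.651, -0.001]
contact_force: [-0.2, -2.4, 0.4]
width: 0.04
gripper_force: 21.4
[-0.19854358 -2.44742691  0.44155749] [-0.47723503  0.07940096 -0.00786813] -0.524381053282787
clock: 12.35
position: [0.5432, -0.3486, 0.0559]
ee_rot: [-0.001, 0.902, 0.433, -0.001]
contact_force: [-2.1, -1.5, -0.3]
width: 0.04
gripper_force: 21.4
[-2.13008711 -1.54049215 -0.26939939] [-0.28042929  0.23464066 -0.03181708] -0.0007949644831987695
```

150° turned, with forces still small. I'll go on past 215°.

```bash
python3 -m pendant '[{"dx":0,"dy":0,"dz":-0.00033,"rx":0,"ry":0,"rz":5,"hand":0.037},{"dx":0,"dy":0,"dz":-0.00033,"rx":0,"ry":0,"rz":5,"hand":0.037},{"dx":0,"dy":0,"dz":-0.00033,"rx":0,"ry":0,"rz":5,"hand":0.037},{"dx":0,"dy":0,"dz":-0.00033,"rx":0,"ry":0,"rz":5,"hand":0.037},{"dx":0,"dy":0,"dz":-0.00033,"rx":0,"ry":0,"rz":5,"hand":0.037},{"dx":0,"dy":0,"dz":-0.00033,"rx":0,"ry":0,"rz":5,"hand":0.037}]'
python3 -c "
from rig import manip
s=manip.get_state();print(s['contact_force'],s['moment'],s['qpos'][5])"
python3 -m pendant '[{"dx":0,"dy":0,"dz":-0.00033,"rx":0,"ry":0,"rz":5,"hand":0.037},{"dx":0,"dy":0,"dz":-0.00033,"rx":0,"ry":0,"rz":5,"hand":0.037},{"dx":0,"dy":0,"dz":-0.00033,"rx":0,"ry":0,"rz":5,"hand":0.037},{"dx":0,"dy":0,"dz":-0.00033,"rx":0,"ry":0,"rz":5,"hand":0.037},{"dx":0,"dy":0,"dz":-0.00033,"rx":0,"ry":0,"rz":5,"hand":0.037},{"dx":0,"dy":0,"dz":-0.00033,"rx":0,"ry":0,"rz":5,"hand":0.037},{"dx":0,"dy":0,"dz":-0.00033,"rx":0,"ry":0,"rz":5,"hand":0.037},{"dx":0,"dy":0,"dz":-0.00033,"rx":0,"ry":0,"rz":5,"hand":0.037}]'
python3 -c "
from rig import manip
from h import *
s=manip.get_state();print(s['contact_force'],s['moment'],s['qpos'][5])
d=manip.get_image('side');w=manip.get_image('wrist');pickle.dump((s,d,w),open('pics/w6.pkl','wb'))"
```

```text
clock: 12.85
position: [0.5425, -0.3479, 0.0576]
ee_rot: [-0.001, 0.983, 0.185, -0.002]
contact_force: [-2.6, -0.2, 0.4]
width: 0.0397
gripper_force: 21.4
[-2.63273116 -0.22980269  0.4223679 ] [-0.13891869  0.47402758 -0.00277952] 0.5228019143331677
clock: 13.52
position: [0.5428, -0.3473, 0.0601]
ee_rot: [-0.001, 0.987, -0.163, -0.002]
contact_force: [-1.7, 0.2, -0.1]
width: 0.0402
gripper_force: 21.4
[-1.66866683  0.23956205 -0.11135387] [0.16908868 0.3070671  0.04002376] 1.2209487854967342
```

Turned 220° and risen 13.5 mm. Next is a gentle 3 mm trial lift.

```bash
python3 -m pendant '[{"dx":0,"dy":0,"dz":-0.0005,"rx":0,"ry":0,"rz":1,"hand":0.037},{"dx":0,"dy":0,"dz":-0.0005,"rx":0,"ry":0,"rz":1,"hand":0.037},{"dx":0,"dy":0,"dz":-0.0005,"rx":0,"ry":0,"rz":1,"hand":0.037},{"dx":0,"dy":0,"dz":-0.0005,"rx":0,"ry":0,"rz":0,"hand":0.037},{"dx":0,"dy":0,"dz":-0.0005,"rx":0,"ry":0,"rz":0,"hand":0.037},{"dx":0,"dy":0,"dz":-0.0005,"rx":0,"ry":0,"rz":0,"hand":0.037},{"dx":0,"dy":0,"dz":0,"rx":0,"ry":0,"rz":0,"hand":0.037}]'
python3 -c "
from rig import manip
s=manip.get_state();print(s['contact_force'],s['moment'],s['qpos'][5])"
```

```text
clock: 14.2
position: [0.5445, -0.3487, 0.0641]
ee_rot: [0.0, 0.982, -0.186, 0.0]
contact_force: [1.1, -0.2, -1.7]
width: 0.0401
gripper_force: 21.4
[ 1.08328362 -0.24318447 -1.67517552] [-0.03003963 -0.04251012 -0.01308823] 1.268818354691587
```

The force is -1.7 N, just the cap's own weight, so the thread has let go. I'll lift it clear of the outlet and the pin.

```bash
python3 -m pendant '[{"dx":0,"dy":0,"dz":-0.001,"rx":0,"ry":0,"rz":0,"hand":0.037},{"dx":0,"dy":0,"dz":-0.002,"rx":0,"ry":0,"rz":0,"hand":0.037},{"dx":0,"dy":0,"dz":-0.003,"rx":0,"ry":0,"rz":0,"hand":0.037},{"dx":0,"dy":0,"dz":-0.004,"rx":0,"ry":0,"rz":0,"hand":0.037},{"dx":0,"dy":0,"dz":-0.004,"rx":0,"ry":0,"rz":0,"hand":0.037},{"dx":0,"dy":0,"dz":-0.004,"rx":0,"ry":0,"rz":0,"hand":0.037},{"dx":0,"dy":0,"dz":-0.004,"rx":0,"ry":0,"rz":0,"hand":0.037},{"dx":0,"dy":0,"dz":-0.004,"rx":0,"ry":0,"rz":0,"hand":0.037},{"dx":0,"dy":0,"dz":-0.004,"rx":0,"ry":0,"rz":0,"hand":0.037},{"dx":0,"dy":0,"dz":-0.004,"rx":0,"ry":0,"rz":0,"hand":0.037},{"dx":0,"dy":0,"dz":-0.004,"rx":0,"ry":0,"rz":0,"hand":0.037},{"dx":0,"dy":0,"dz":-0.003,"rx":0,"ry":0,"rz":0,"hand":0.037}]'
python3 -m pendant '[{"dx":0,"dy":0,"dz":-0.002,"rx":0,"ry":0,"rz":0,"hand":0.037},{"dx":0,"dy":0,"dz":0,"rx":0,"ry":0,"rz":0,"hand":0.037},{"dx":0,"dy":0,"dz":0,"rx":0,"ry":0,"rz":0,"hand":0.037},{"dx":0,"dy":0,"dz":0,"rx":0,"ry":0,"rz":0,"hand":0.037}]'
python3 - <<'E'
from rig import manip
from h import *
s=manip.get_state();print(s['contact_force'],s['position'],s['qpos'][5],R.from_matrix(rot(s["ee_rot"])).as_euler("ZYX",degrees=True))
w=manip.get_image("wrist");d=manip.get_image("side");t=manip.get_image("top");pickle.dump((s,w,d,t),open("pics/w7.pkl","wb"))
a=cv2.resize(w["frame"][100:400,120:520],(440,330),interpolation=cv2.INTER_AREA)
b=cv2.resize(d["frame"][110:220,310:420],(330,330),interpolation=cv2.INTER_CUBIC)
cv2.imwrite("pics/w7.png",np.hstack([a,b])[:,:,::-1])
A=rot(s["ee_rot"]);print("outlet->spig in tool",A.T@[-.0903,.0003,0])
E
```

```text
clock: 15.2
position: [0.5445, -0.3487, 0.1056]
ee_rot: [0.0, 0.982, -0.187, 0.0]
contact_force: [-0.1, 0.8, -1.1]
width: 0.0398
gripper_force: 21.4
clock: 15.53
position: [0.5442, -0.3485, 0.1067]
ee_rot: [-0.0, 0.982, -0.187, -0.0]
contact_force: [0.2, 0.7, -1.2]
width: 0.0398
gripper_force: 21.4
[ 0.16369226  0.68124639 -1.16652295] [ 0.54420116 -0.34845684  0.1067058 ] 1.2690559888438886 [-2.15041201e+01  2.48468917e-02 -1.79997053e+02]
outlet->spig in tool [-8.41242889e-02  3.28219867e-02  3.47934383e-05]
```

View pics/w7.png

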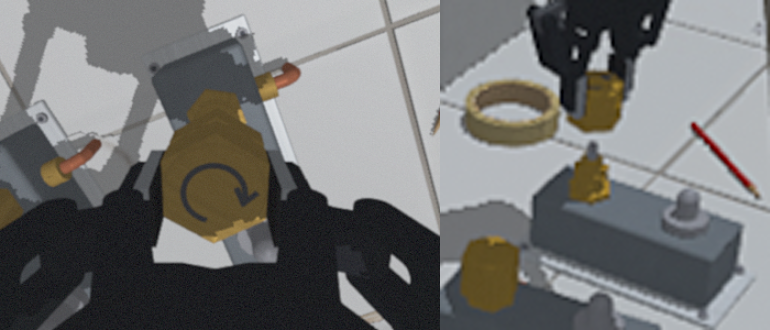

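The cap hangs upright in the fingers with the outlet and its pin bare below it, and the free spigot is to the right. I'll move it 91 mm across to above the spigot.

```bash
python3 -m pendant '[{"dx":-0.005,"dy":0.002,"dz":0,"rx":0,"ry":0,"rz":0,"hand":0.037},{"dx":-0.01,"dy":0.0039,"dz":0,"rx":0,"ry":0,"rz":0,"hand":0.037},{"dx":-0.01,"dy":0.0039,"dz":0,"rx":0,"ry":0,"rz":0,"hand":0.037},{"dx":-0.01,"dy":0.0039,"dz":0,"rx":0,"ry":0,"rz":0,"hand":0.037},{"dx":-0.01,"dy":0.0039,"dz":0,"rx":0,"ry":0,"rz":0,"hand":0.037},{"dx":-0.01,"dy":0.0039,"dz":0,"rx":0,"ry":0,"rz":0,"hand":0.037},{"dx":-0.01,"dy":0.0039,"dz":0,"rx":0,"ry":0,"rz":0,"hand":0.037},{"dx":-0.01,"dy":0.0039,"dz":0,"rx":0,"ry":0,"rz":0,"hand":0.037},{"dx":-0.0065,"dy":0.0025,"dz":0,"rx":0,"ry":0,"rz":0,"hand":0.037},{"dx":-0.0032,"dy":0.0012,"dz":0,"rx":0,"ry":0,"rz":0,"hand":0.037},{"dx":0,"dy":0,"dz":0,"rx":0,"ry":0,"rz":0,"hand":0.037},{"dx":0,"dy":0,"dz":0,"rx":0,"ry":0,"rz":0,"hand":0.037}]'
python3 -m pendant '[{"dx":0,"dy":0,"dz":0,"rx":0,"ry":0,"rz":0,"hand":0.037},{"dx":0,"dy":0,"dz":0,"rx":0,"ry":0,"rz":0,"hand":0.037}]'
python3 - <<'E'
from rig import manip
from fit import *
s=manip.get_state();print(s['contact_force'],s['moment'],s['position'])
A=rot(s["ee_rot"]);print("to tgt in tool",A.T@(np.array([.4532,-.3483,s["position"][2]])-s["position"]))
w=manip.get_image("wrist");d=manip.get_image("side");t=manip.get_image("top");pickle.dump((s,w,d,t),open("pics/w8.pkl","wb"))
s7,w7,d7,t7=pickle.load(open("pics/w7.pkl","rb"))
A7=rot(s7["ee_rot"])
for z in(-.054,-.058,-.062):print(z,[np.round(proj(w7,A7@[x,0,z]+s7["position"],s7),1) for x in(-.002,0,.002)])
# arrow centroid (dark bluish on brass) in w7, near crop centre
def arrow(f):
    sub=f[225:320,270:365].astype(int);m=((sub[...,2]>sub[...,0]-8)&(sub.sum(2)<330)&(sub.sum(2)>90)).astype(np.uint8)
    n,l,S,c=cv2.connectedComponentsWithStats(m)
    for i in range(1,n):
        if S[i,4]>40: 
            pts=np.argwhere(l==i)[:,::-1].astype(np.float32);(cx,cy),r=cv2.minEnclosingCircle(pts);print("comp",S[i],cx+270,cy+225,r)
arrow(w7["frame"]);arrow(w["frame"])
E
```

```text
clock: 16.68
position: [0.4537, -0.3485, 0.1071]
ee_rot: [0.0, 0.982, -0.187, 0.0]
contact_force: [0.7, -0.1, -0.8]
width: 0.0401
gripper_force: 21.4
clock: 16.85
position: [0.454, -0.3483, 0.1069]
ee_rot: [0.0, 0.982, -0.186, 0.0]
contact_force: [-0.6, 0.8, -0.9]
width: 0.04
gripper_force: 21.4
[-0.59442351  0.82890161 -0.86656778] [0.01430882 0.00341485 0.0133764 ] [ 0.45403921 -0.34832671  0.10689285]
to tgt in tool [-7.90695341e-04  2.82452654e-04 -3.45483938e-07]
-0.054 [array([315., 275.]), array([315. , 270.8]), array([315. , 266.5])]
-0.058 [array([315. , 279.6]), array([315. , 275.3]), array([315., 271.])]
-0.062 [array([315. , 284.6]), array([315. , 280.2]), array([315. , 275.7])]
comp [ 14  23  71  53 612] 319.0 275.0 35.057193756103516
comp [ 74  66  21  29 316] 356.0 305.26786041259766 15.892602920532227
comp [ 14  24  71  52 603] 319.0 276.0 35.014381408691406
```

The cap is over the spigot and centred in the hand to within about 1 mm. I'll descend quickly to just above the nose, then slowly.

```bash
python3 -m pendant '[{"dx":-0.0005,"dy":0,"dz":0.004,"rx":0,"ry":0,"rz":0,"hand":0.037},{"dx":0,"dy":0,"dz":0.005,"rx":0,"ry":0,"rz":0,"hand":0.037},{"dx":0,"dy":0,"dz":0.005,"rx":0,"ry":0,"rz":0,"hand":0.037},{"dx":0,"dy":0,"dz":0.005,"rx":0,"ry":0,"rz":0,"hand":0.037},{"dx":0,"dy":0,"dz":0.004,"rx":0,"ry":0,"rz":0,"hand":0.037},{"dx":0,"dy":0,"dz":0.003,"rx":0,"ry":0,"rz":0,"hand":0.037},{"dx":0,"dy":0,"dz":0.002,"rx":0,"ry":0,"rz":0,"hand":0.037},{"dx":0,"dy":0,"dz":0,"rx":0,"ry":0,"rz":0,"hand":0.037},{"dx":0,"dy":0,"dz":0,"rx":0,"ry":0,"rz":0,"hand":0.037}]'
python3 -m pendant '[{"dx":0,"dy":0,"dz":0.001,"rx":0,"ry":0,"rz":0,"hand":0.037},{"dx":0,"dy":0,"dz":0.001,"rx":0,"ry":0,"rz":0,"hand":0.037},{"dx":0,"dy":0,"dz":0.001,"rx":0,"ry":0,"rz":0,"hand":0.037},{"dx":0,"dy":0,"dz":0.001,"rx":0,"ry":0,"rz":0,"hand":0.037},{"dx":0,"dy":0,"dz":0,"rx":0,"ry":0,"rz":0,"hand":0.037}]'
python3 -m pendant '[{"dx":0,"dy":0,"dz":0.001,"rx":0,"ry":0,"rz":0,"hand":0.037},{"dx":0,"dy":0,"dz":0.001,"rx":0,"ry":0,"rz":0,"hand":0.037},{"dx":0,"dy":0,"dz":0.001,"rx":0,"ry":0,"rz":0,"hand":0.037},{"dx":0,"dy":0,"dz":0,"rx":0,"ry":0,"rz":0,"hand":0.037}]'
```

```text
clock: 17.75
position: [0.453, -0.3481, 0.0789]
ee_rot: [0.0, 0.982, -0.187, -0.0]
contact_force: [-0.1, -0.5, -1.5]
width: 0.0399
gripper_force: 21.4
clock: 18.17
position: [0.4529, -0.3479, 0.0748]
ee_rot: [-0.0, 0.982, -0.187, -0.0]
contact_force: [0.2, 0.2, -1.4]
width: 0.0401
gripper_force: 21.4
clock: 18.5
position: [0.4529, -0.3479, 0.0717]
ee_rot: [-0.0, 0.982, -0.187, -0.0]
contact_force: [-0.7, 0.0, -1.8]
width: 0.0399
gripper_force: 21.4
```

```bash
python3 -m pendant '[{"dx":0,"dy":0.0003,"dz":0.001,"rx":0,"ry":0,"rz":0,"hand":0.037},{"dx":0,"dy":0,"dz":0.001,"rx":0,"ry":0,"rz":0,"hand":0.037},{"dx":0,"dy":0,"dz":0,"rx":0,"ry":0,"rz":0,"hand":0.037}]'
python3 -m pendant '[{"dx":0,"dy":0,"dz":0.001,"rx":0,"ry":0,"rz":0,"hand":0.037},{"dx":0,"dy":0,"dz":0.001,"rx":0,"ry":0,"rz":0,"hand":0.037},{"dx":0,"dy":0,"dz":0,"rx":0,"ry":0,"rz":0,"hand":0.037}]'
python3 -m pendant '[{"dx":0,"dy":0,"dz":0.001,"rx":0,"ry":0,"rz":0,"hand":0.037},{"dx":0,"dy":0,"dz":0.001,"rx":0,"ry":0,"rz":0,"hand":0.037},{"dx":0,"dy":0,"dz":0,"rx":0,"ry":0,"rz":0,"hand":0.037}]'
```

```text
clock: 18.75
position: [0.4527, -0.3482, 0.0697]
ee_rot: [-0.0, 0.982, -0.187, -0.0]
contact_force: [0.8, 0.1, -1.4]
width: 0.04
gripper_force: 21.4
clock: 19.0
position: [0.4528, -0.3482, 0.0677]
ee_rot: [-0.0, 0.982, -0.187, -0.0]
contact_force: [-0.6, 1.1, -2.2]
width: 0.04
gripper_force: 21.4
clock: 19.25
position: [0.4528, -0.3482, 0.0657]
ee_rot: [-0.0, 0.982, -0.187, -0.0]
contact_force: [-0.6, 0.2, -0.7]
width: 0.0401
gripper_force: 21.4
```

```bash
python3 -m pendant '[{"dx":0,"dy":0,"dz":0.001,"rx":0,"ry":0,"rz":0,"hand":0.037},{"dx":0,"dy":0,"dz":0.001,"rx":0,"ry":0,"rz":0,"hand":0.037},{"dx":0,"dy":0,"dz":0.001,"rx":0,"ry":0,"rz":0,"hand":0.037},{"dx":0,"dy":0,"dz":0,"rx":0,"ry":0,"rz":0,"hand":0.037}]'
python3 -m pendant '[{"dx":0,"dy":0,"dz":0.001,"rx":0,"ry":0,"rz":0,"hand":0.037},{"dx":0,"dy":0,"dz":0.001,"rx":0,"ry":0,"rz":0,"hand":0.037},{"dx":0,"dy":0,"dz":0.001,"rx":0,"ry":0,"rz":0,"hand":0.037},{"dx":0,"dy":0,"dz":0,"rx":0,"ry":0,"rz":0,"hand":0.037}]'
```

```text
clock: 19.58
position: [0.4528, -0.3482, 0.0627]
ee_rot: [-0.0, 0.982, -0.187, -0.0]
contact_force: [0.3, -0.1, -1.8]
width: 0.0399
gripper_force: 21.4
clock: 19.92
position: [0.4527, -0.3482, 0.0597]
ee_rot: [-0.0, 0.982, -0.187, -0.0]
contact_force: [0.2, 0.7, -1.7]
width: 0.0398
gripper_force: 21.4
```

```bash
python3 -m pendant '[{"dx":0,"dy":0,"dz":0.001,"rx":0,"ry":0,"rz":0,"hand":0.037},{"dx":0,"dy":0,"dz":0.001,"rx":0,"ry":0,"rz":0,"hand":0.037},{"dx":0,"dy":0,"dz":0,"rx":0,"ry":0,"rz":0,"hand":0.037}]'
python3 -m pendant '[{"dx":0,"dy":0,"dz":0.001,"rx":0,"ry":0,"rz":0,"hand":0.037},{"dx":0,"dy":0,"dz":0.001,"rx":0,"ry":0,"rz":0,"hand":0.037},{"dx":0,"dy":0,"dz":0,"rx":0,"ry":0,"rz":0,"hand":0.037}]'
```

```text
clock: 20.17
position: [0.4528, -0.3482, 0.0577]
ee_rot: [-0.0, 0.982, -0.187, -0.0]
contact_force: [0.2, 0.4, -1.7]
width: 0.0398
gripper_force: 21.4
clock: 20.42
position: [0.4528, -0.3482, 0.0557]
ee_rot: [-0.0, 0.982, -0.187, -0.0]
contact_force: [0.5, 0.2, -1.4]
width: 0.0399
gripper_force: 21.4
```

The cap is sliding over the spigot without contact. I'll keep going.

```bash
python3 -m pendant '[{"dx":0,"dy":0,"dz":0.001,"rx":0,"ry":0,"rz":0,"hand":0.037},{"dx":0,"dy":0,"dz":0.001,"rx":0,"ry":0,"rz":0,"hand":0.037},{"dx":0,"dy":0,"dz":0.001,"rx":0,"ry":0,"rz":0,"hand":0.037},{"dx":0,"dy":0,"dz":0,"rx":0,"ry":0,"rz":0,"hand":0.037}]'
python3 -m pendant '[{"dx":0,"dy":0,"dz":0.001,"rx":0,"ry":0,"rz":0,"hand":0.037},{"dx":0,"dy":0,"dz":0.0005,"rx":0,"ry":0,"rz":0,"hand":0.037},{"dx":0,"dy":0,"dz":0,"rx":0,"ry":0,"rz":0,"hand":0.037}]'
```

```text
clock: 20.75
position: [0.4527, -0.3482, 0.0527]
ee_rot: [-0.0, 0.982, -0.187, -0.0]
contact_force: [1.6, -0.1, -0.7]
width: 0.04
gripper_force: 21.4
clock: 21.0
position: [0.4528, -0.3483, 0.0513]
ee_rot: [-0.0, 0.982, -0.187, -0.0]
contact_force: [0.3, 0.1, -0.8]
width: 0.0397
gripper_force: 21.4
```

```bash
python3 -m pendant '[{"dx":0,"dy":0,"dz":0.0005,"rx":0,"ry":0,"rz":0,"hand":0.037},{"dx":0,"dy":0,"dz":0.0005,"rx":0,"ry":0,"rz":0,"hand":0.037},{"dx":0,"dy":0,"dz":0,"rx":0,"ry":0,"rz":0,"hand":0.037}]'
python3 -m pendant '[{"dx":0,"dy":0,"dz":0.0005,"rx":0,"ry":0,"rz":0,"hand":0.037},{"dx":0,"dy":0,"dz":0.0005,"rx":0,"ry":0,"rz":0,"hand":0.037},{"dx":0,"dy":0,"dz":0,"rx":0,"ry":0,"rz":0,"hand":0.037}]'
```

```text
clock: 21.25
position: [0.4528, -0.3483, 0.0504]
ee_rot: [0.0, 0.982, -0.187, -0.0]
contact_force: [-0.5, -0.1, -1.8]
width: 0.0403
gripper_force: 21.4
clock: 21.5
position: [0.4528, -0.3482, 0.0493]
ee_rot: [-0.0, 0.982, -0.187, -0.0]
contact_force: [-0.7, -0.4, -2.2]
width: 0.0404
gripper_force: 21.4
```

```bash
python3 -m pendant '[{"dx":0,"dy":0,"dz":0.0005,"rx":0,"ry":0,"rz":0,"hand":0.037},{"dx":0,"dy":0,"dz":0.0005,"rx":0,"ry":0,"rz":0,"hand":0.037},{"dx":0,"dy":0,"dz":0,"rx":0,"ry":0,"rz":0,"hand":0.037}]'
python3 -m pendant '[{"dx":0,"dy":0,"dz":0.0005,"rx":0,"ry":0,"rz":0,"hand":0.037},{"dx":0,"dy":0,"dz":0,"rx":0,"ry":0,"rz":0,"hand":0.037}]'
python3 -m pendant '[{"dx":0,"dy":0,"dz":0.0005,"rx":0,"ry":0,"rz":0,"hand":0.037},{"dx":0,"dy":0,"dz":0,"rx":0,"ry":0,"rz":0,"hand":0.037}]'
```

```text
clock: 21.75
position: [0.4528, -0.3483, 0.0484]
ee_rot: [-0.0, 0.982, -0.187, -0.0]
contact_force: [-0.7, 0.5, -0.9]
width: 0.0401
gripper_force: 21.4
clock: 21.92
position: [0.4528, -0.3483, 0.0479]
ee_rot: [0.0, 0.982, -0.187, -0.0]
contact_force: [0.2, 0.7, -1.9]
width: 0.0399
gripper_force: 21.4
clock: 22.08
position: [0.4528, -0.3483, 0.0474]
ee_rot: [0.0, 0.982, -0.187, -0.0]
contact_force: [-0.1, -0.5, -0.3]
width: 0.04
gripper_force: 21.4
```

```bash
python3 -m pendant '[{"dx":0,"dy":0,"dz":0.0005,"rx":0,"ry":0,"rz":0,"hand":0.037},{"dx":0,"dy":0,"dz":0,"rx":0,"ry":0,"rz":0,"hand":0.037}]'
python3 -m pendant '[{"dx":0,"dy":0,"dz":0.0005,"rx":0,"ry":0,"rz":0,"hand":0.037},{"dx":0,"dy":0,"dz":0,"rx":0,"ry":0,"rz":0,"hand":0.037}]'
python3 -m pendant '[{"dx":0,"dy":0,"dz":0.0005,"rx":0,"ry":0,"rz":0,"hand":0.037},{"dx":0,"dy":0,"dz":0,"rx":0,"ry":0,"rz":0,"hand":0.037}]'
```

```text
clock: 22.25
position: [0.4528, -0.3483, 0.0469]
ee_rot: [0.0, 0.982, -0.187, -0.0]
contact_force: [0.5, 0.1, -2.1]
width: 0.0399
gripper_force: 21.4
clock: 22.42
position: [0.453, -0.3484, 0.0467]
ee_rot: [0.0, 0.982, -0.187, 0.0]
contact_force: [-0.2, 0.3, -0.0]
width: 0.0399
gripper_force: 21.4
clock: 22.58
position: [0.453, -0.3484, 0.0466]
ee_rot: [0.0, 0.982, -0.187, 0.0]
contact_force: [-0.4, 0.9, 3.7]
width: 0.04
gripper_force: 21.3
```

It seated at TCP z 0.0466 with 3.7 N, as expected for the shoulder. Next I'll open gently and check.

```bash
python3 -m pendant '[{"dx":0,"dy":0,"dz":0,"rx":0,"ry":0,"rz":0,"hand":0.04},{"dx":0,"dy":0,"dz":0,"rx":0,"ry":0,"rz":0,"hand":0.042},{"dx":0,"dy":0,"dz":0,"rx":0,"ry":0,"rz":0,"hand":0.045},{"dx":0,"dy":0,"dz":0,"rx":0,"ry":0,"rz":0,"hand":0.055},{"dx":0,"dy":0,"dz":0,"rx":0,"ry":0,"rz":0,"hand":0.065},{"dx":0,"dy":0,"dz":0,"rx":0,"ry":0,"rz":0,"hand":0.075},{"dx":0,"dy":0,"dz":0,"rx":0,"ry":0,"rz":0,"hand":0.08},{"dx":0,"dy":0,"dz":0,"rx":0,"ry":0,"rz":0,"hand":0.08}]'
python3 -m pendant '[{"dx":0,"dy":0,"dz":-0.005,"rx":0,"ry":0,"rz":0,"hand":0.08},{"dx":0,"dy":0,"dz":-0.015,"rx":0,"ry":0,"rz":0,"hand":0.08},{"dx":0,"dy":0,"dz":-0.02,"rx":0,"ry":0,"rz":0,"hand":0.08},{"dx":0,"dy":0,"dz":-0.03,"rx":0,"ry":0,"rz":0,"hand":0.08},{"dx":0,"dy":0,"dz":-0.03,"rx":0,"ry":0,"rz":0,"hand":0.08},{"dx":0,"dy":0,"dz":-0.02,"rx":0,"ry":0,"rz":0,"hand":0.08},{"dx":0,"dy":0,"dz":0,"rx":0,"ry":0,"rz":0,"hand":0.08},{"dx":0,"dy":0,"dz":0,"rx":0,"ry":0,"rz":0,"hand":0.08},{"dx":0,"dy":0,"dz":0,"rx":0,"ry":0,"rz":0,"hand":0.08}]'
python3 - <<'E'
from rig import manip
from fit import *
s=manip.get_state();print(s["contact_force"],s["position"])
X=[.4535,-.3485,.088]
d=manip.get_image("side")
def box(f,c):
    m=mask(f,proj(d,c),24);x,y,w,h=cv2.boundingRect(m);return x,y,w,h
print("side before outlet",box(pickle.load(open("pics/side0.pkl","rb"))["frame"],[.544,-.349,.088]),proj(d,[.544,-.349,.087]))
print("side now",box(d["frame"],X),proj(d,[.4537,-.3485,.088]))
w=manip.get_image("wrist");m=mask(w["frame"],proj(w,X,s),60);x,y,ww,h=cv2.boundingRect(m);print("wrist",x,y,ww,h,(m>0).sum())
P=np.array([proj(w,[.4537+.0231*np.cos(a),-.3485+.0231*np.sin(a),z],s) for a in np.arange(0,6.28,.3) for z in(.07,.106)]);print(P.min(0),P.max(0))
E
```

```text
clock: 23.25
position: [0.4529, -0.3483, 0.0458]
ee_rot: [0.0, 0.982, -0.187, -0.0]
contact_force: [-0.2, -0.3, -0.3]
width: 0.0799
gripper_force: 0.0
clock: 24.0
position: [0.4524, -0.3478, 0.1653]
ee_rot: [-0.0, 0.982, -0.187, -0.001]
contact_force: [-0.0, 0.0, 0.0]
width: 0.0799
gripper_force: 0.0
[-0.02961339  0.00268532  0.01592776] [ 0.45235301 -0.34776713  0.16531599]
side before outlet (352, 155, 18, 23) [360.83290428 164.87217911]
side now (383, 166, 19, 20) [393.32942608 175.58548464]
wrist 292 162 51 63 2463
[285.47455232 161.46828367] [345.28648937 226.57164516]
```

The cap is on the spigot where predicted, the hand is clear and the forces are zero. Handing in.

```bash
python3 -c "
from rig import manip
print(manip.sign_off())"
```

```text
the job is handed in; nothing more can be done
None
```

I unscrewed the notched cap clockwise, lifted it off and set it open end down on its own block's spigot. Force and camera readings agree it is fully home; the job was handed in at about 24 s, but sign-off returned no verdict.

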